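Release the large bead from the bead dispenser

TASK

Press down the lever paddle of the lane that holds the large bead and keep it down until that bead has rolled under the raised gate into the catch tray, then let go so that the gate drops shut. Work only by pressing that paddle: do not touch or lift the beads or the gates, leave the small bead shut in its lane and its lever unpressed, and do not disturb the things standing round about.

Things in the scene. Friction and masses are not known exactly. Their poses are not given: they have to be found in the camera images.
- dispenser: Fixed wooden two-lane bead dispenser, 310 x 170 mm, 110 mm tall. Origin: under the middle of its base; x runs downhill along the lanes (paddles at the -x end, catch tray at the +x end), y left, z up. Lanes 44 mm wide, centred at y = +26 (left) and -26 mm (right), sloping 15 degrees; a gate closes each at x = 22 mm. The divider ends at x = 49 mm, where both run into one tray with its end wall at x = 142 mm.
- rocker_left (a joint): Angle (rad) of the left rocking lever, a thin steel arm along the outside of the left wall: 0 = at rest, gate shut; 0.45 = paddle fully down at its stop, gate raised about 49 mm. The large bead rolls out only well past half-way (about 0.3; press it right down). Hinge along the dispenser y at x = -80, z = 98 mm. A spring returns it to 0 on release; the push needed at the paddle grows from about 2 to 4.5 N.
- paddle_left (a point): Flat white plastic press paddle on the uphill (-x) end of the left lever, 42 (x) x 40 (y) x 6 mm. Origin: centre of its top face, at rest at dispenser x = -146, y = +66, z = 105.5 mm. Fully down, this point is 29 mm lower and 3 mm nearer the hinge in x, and the face slopes 26 degrees down towards -x.
- gate_left (a point): Steel gate plate of the left lane, 40 mm wide, 49 mm tall, hanging from the lever's downhill end. Origin: middle of its upper edge.
- rocker_right (a joint): Angle (rad) of the right rocking lever, a thin steel arm along the outside of the right wall: 0 = at rest, gate shut; 0.45 = paddle fully down at its stop, gate raised about 49 mm. The large bead rolls out only well past half-way (about 0.3; press it right down). Hinge along the dispenser y at x = -80, z = 98 mm. A spring returns it to 0 on release; the push needed at the paddle grows from about 2 to 4.5 N.
- paddle_right (a point): Flat white plastic press paddle on the uphill (-x) end of the right lever, 42 (x) x 40 (y) x 6 mm. Origin: centre of its top face, at rest at dispenser x = -146, y = -66, z = 105.5 mm. Fully down, this point is 29 mm lower and 3 mm nearer the hinge in x, and the face slopes 26 degrees down towards -x.
- gate_right (a point): Steel gate plate of the right lane, 40 mm wide, 49 mm tall, hanging from the lever's downhill end. Origin: middle of its upper edge.
- large_bead_center (a point): Centre of the large white ceramic bead (ball, 34 mm diameter), waiting behind the gate of one lane, which lane varies.
- large_bead: The large bead, 34 mm across; its origin is a point on its surface that turns with it, so use the centre point for its place.
- small_bead_center (a point): Centre of the small white ceramic bead (ball, 20 mm diameter), waiting behind the gate of one lane, which lane varies.
- small_bead: The small bead, 20 mm across; its origin is a point on its surface that turns with it, so use the centre point for its place.
- darning_egg: Maple darning egg standing upright on its handle, 112 mm tall, 54 mm across, loose; origin under its foot. Bystander.
- bead_bowl: Glass bowl, 100 mm across, 45 mm tall, loose; origin under its centre. Bystander.
- gauge_bar: Chrome sewing gauge bar lying flat, 160 x 22 x 6 mm, loose; origin under its centre. Bystander.
- button_box: Pale plastic button box with its lid clipped on, 122 x 84 x 52 mm, loose; origin under its centre. Bystander.
Things that resemble listed ones, but are neither listed nor needed, are in the scene too. What is shaped like the large_bead but pink or turquoise is not meant.

How it is judged (in metres and radians):
On the way, in this order (a step that is already met when the one before it is completed fails the run):
1. a finger presses down the paddle of the large bead's lane (((y of small_bead_center in the frame of dispenser below 0 m and value of joint rocker_left above 0.15 rad and contact force between the fingers and rocker_left_c3 above 0.3 N) or (y of small_bead_center in the frame of dispenser above 0 m and value of joint rocker_right above 0.15 rad and contact force between the fingers and rocker_right_c3 above 0.3 N))), for 0.05 s.
2. the large bead is in the catch tray while that lever is still held down (((y of small_bead_center in the frame of dispenser below 0 m and value of joint rocker_left above 0.15 rad and x of large_bead_center in the frame of dispenser above 0.065 m) or (y of small_bead_center in the frame of dispenser above 0 m and value of joint rocker_right above 0.15 rad and x of large_bead_center in the frame of dispenser above 0.065 m))), for 0.05 s.
At the end, for the whole second after the job is handed in: The large bead lies at rest (under 50 mm/s) in the catch tray, its centre more than 65 mm past the dispenser's origin; the small bead is still behind its gate; both levers are back up (under 0.05 rad) with the gates shut (x of large_bead_center in the frame of dispenser between 0.065 and 0.15 m and y of large_bead_center in the frame of dispenser between -0.05 and 0.05 m and z of large_bead_center in the frame of dispenser below 0.065 m and linear speed of large_bead below 0.05 m/s and x of small_bead_center in the frame of dispenser between -0.08 and 0.02 m and z of small_bead_center in the frame of dispenser below 0.075 m and value of joint each of rocker_left, rocker_right below 0.05 rad); the robot touches nothing.
It fails at once if the robot touches a bead or a gate (contact force between any of the fingers, the arm and large_bead above 0.2 N or contact force between any of the fingers, the arm and small_bead above 0.2 N or contact force between any of the fingers, the arm and rocker_left_c2 above 0.2 N or contact force between any of the fingers, the arm and rocker_right_c2 above 0.2 N).
It fails at once if a bead is lifted out of the dispenser (z of any of large_bead_center, small_bead_center in the frame of dispenser above 0.11 m).
It fails at once if the lever of the small bead's lane is pressed ((y of small_bead_center in the frame of dispenser above 0 m and value of joint rocker_left above 0.1 rad) or (y of small_bead_center in the frame of dispenser below 0 m and value of joint rocker_right above 0.1 rad)).
It fails at once if the small bead leaves its lane (x of small_bead_center in the frame of dispenser above 0.03 m).
It fails at once if a bystander is moved more than 20 mm or tipped (distance of any of darning_egg, bead_bowl, gauge_bar, button_box from where it was at the start of the episode above 0.02 m or angle between any of darning_egg, bead_bowl, gauge_bar, button_box's own z axis and vertical above 0.3 rad).
It also fails if it takes over 40 s, if anything falls off the work surface, if the arm or the gripper's body presses on something with over 40 N, if the wrist force passes 120 N, or if a joint passes its speed limit or range.

ROBOT

A 6-joint arm with a two-finger parallel gripper is mounted at the origin on the work surface. World frame = base frame: x ahead of the robot, y to its left, z up, the work surface at z = 0. Lengths are in m, angles in degrees, forces in N, time in s.
With the tool pointing down it reaches from about 0.4 to 0.825 m from the base axis. Payload 7 kg.
Tool frame: the origin (TCP) lies midway between the tips of the shut fingers; the grasp point (between the pads) lies 19 mm behind it (ctrl.hold_point_z is the distance from the TCP to the grasp point, in m); z points along the fingers, x is the direction in which the jaws open and shut, and the axes are right-handed (so a half turn about z gives the same grasp; the last joint's range is limited). The gripper opens to 88 mm and grips with 3 to 60 N. Pads are 19 mm wide; open, the fingers measure 130 mm over their backs; the gripper's body (78 mm by 193 mm) begins 47 mm behind the grasp point.
Start: joints at [-56.488, 20.546, 0.682, 0, -70.136, -16.507], TCP at [0.197, -0.645, 0.227] pointing down, gripper open.
Joint ranges: [-176.03, 176.03], [-82.01, 121.73], [-58.28, 71.71], [-173.87, 95.51], [-174.79, -0.11], [-173.66, 173.66]. Speed limits (degrees/s): [136.94, 136.94, 172.46, 180, 180, 180].

INTERFACE

Orientations are given as [roll, pitch, yaw] about the fixed x, y, z axes, in that order (R = Rz(yaw) Ry(pitch) Rx(roll)).
In Python, from plant import ctrl gives the robot as it stands.
- The arm moves only by the tool apply_moves, never from a script. Its argument "motion" is a list of rows, each a list of 2 entries, a list of its own where there are three numbers: the shift along the world's x, y, z in cm, then the turn about the world's z in degrees. In form: [[[tx, ty, tz], roll], ...]. A call has 1 to 10 rows; each row is the pose to reach, as a shift and turn from the pose commanded when the call began; what a row does not reach only later rows make up. A row lasts 1/10 s, in which the tool goes at most 50 mm and 8.59 degrees, less where a joint would pass 70% of its speed; a pose out of reach is approached as far as the arm can. A call with a gripper value outside its range is refused whole. "hand" is the finger opening in cm, from 0 to 8.76, set as the call begins (left out, the last holds). The fingers move at their own pace and stop on an object; the grip force is fixed at half the most. Time passes only in rows, so rows that repeat a pose let the fingers close. It gives the time, the measured TCP pose, the force and the opening at its end, in the units of the state.
- ctrl.get_obs(): the state, without advancing time (a new reading comes with each control period).
- ctrl.snapshot(name): name is "scene" or "top" or "wrist"; returns (picture, depth): 480x640x3 uint8, blue, green, red; 480x640 float32, m along the optical axis (not along the pixel's ray), 0 where there is no reading.
- ctrl.camera_model(name): a dict with "fx", "fy", "cx", "cy" (pixels), "cam_to_world" (4x4, takes a point from camera to world coordinates); the wrist camera has in their place "tool_from_camera" (4x4, takes a point from camera to tool coordinates, whose origin is the TCP and whose axes are the tool frame's). Camera axes: x right, y down, z forward; pixel columns grow to the right and rows downward; lengths in m; the calibration is good to about 2 mm. The wrist camera is an equidistant fisheye: a pixel r from the principal point sees the ray r / f radians off the axis. A picture is of the moment at which its call begins: read the wrist's pose just before it. camera_model takes no time and is no camera call.
- ctrl.close_job(): hands the job in, once; it reports no verdict.
The state is a dict: "clock": time; "joint_pos": joint angles; "qvel": joint speeds; "tau": joint torques, N m; "tool_pos": TCP position; "orientation": TCP orientation; "force": force on the tool from outside, world axes, zero at the start; "moment": the same for the moment, N m; "opening": finger opening in m.
Only numpy, scipy, OpenCV 4.12 (cv2) and the standard library are available. Lean on these libraries where they do the work, as an engineer would, in place of code of your own. Each camera call takes 0.05 s, during which the arm holds its last target.

## Working session

There is one attempt and no reset: what is moved stays moved. The work goes in short steps, Python scripts to look and compute and a tool call to move; the robot and the scene stay as the last step left them, time stands still between calls to the robot, and variables do not carry over. Pictures are saved under pics/ and viewed, and the job is handed in when it is done.

Besides the shell and the picture viewer there is one more tool, called after ">>>" as name(argument=value, ...), one argument or row to a line, values as JSON. apply_moves: Moves the arm, as the interface text tells. Its arguments: {"type":"object","properties":{"motion":{"type":"array"},"hand":{"type":"number"}},"required":["motion"]}

```bash
ls; mkdir -p pics
python3 - <<'E'
from plant import ctrl
import cv2,numpy as np
o=ctrl.get_obs();print(o)
for n in ["scene","top"]:
    p,d=ctrl.snapshot(n);cv2.imwrite(f"pics/{n}0.png",p);np.save(f"pics/{n}0.npy",d)
    m=ctrl.camera_model(n);print(n,m)
E
```

```text
pics
{'clock': 0.0, 'joint_pos': array([-5.64869354e+01,  2.05901344e+01,  6.33915462e-01, -1.83265724e-02,
       -7.01351412e+01, -1.65071752e+01]), 'qvel': array([ 0.02484328, -0.00923685, -0.00508504, -0.04987055, -0.07004537,
        0.05113288]), 'tau': array([ 1.10818610e-04, -5.82724214e+01,  2.93062305e+01,  6.99745148e+00,
        7.05741797e-03, -1.54878280e-04]), 'tool_pos': array([ 0.19724567, -0.64503589,  0.22564408]), 'orientation': array([-1.79990557e+02, -9.24900756e-02,  1.06999641e+02]), 'force': array([0.85338938, 0.00697174, 0.35075078]), 'moment': array([ 0.02475699, -0.00632715, -0.02352023]), 'opening': 0.08739130201388387}
scene {'fx': 469.7371316736077, 'fy': 469.7371316736077, 'cx': 312.7347823584866, 'cy': 237.84060573819443, 'cam_to_world': array([[-0.17811702,  0.80574181, -0.56484906,  0.99091441],
       [ 0.98396544,  0.1404213 , -0.10997217,  0.11914038],
       [-0.00929234, -0.57537986, -0.81783352,  0.69476871],
       [ 0.        ,  0.        ,  0.        ,  1.        ]])}
top {'fx': 446.6416985421194, 'fy': 446.6416985421194, 'cx': 322.69687278886454, 'cy': 239.5556670050656, 'cam_to_world': array([[-0.0050336 , -0.99413357,  0.10804213,  0.47638066],
       [-0.99995299,  0.00410849, -0.00878336,  0.02506112],
       [ 0.00828795, -0.10808127, -0.99410751,  0.80775533],
       [ 0.        ,  0.        ,  0.        ,  1.        ]])}
```

View pics/scene0.png

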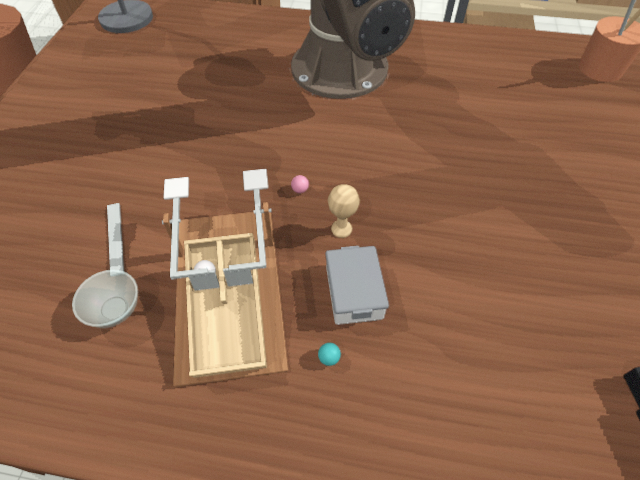

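View pics/top0.png

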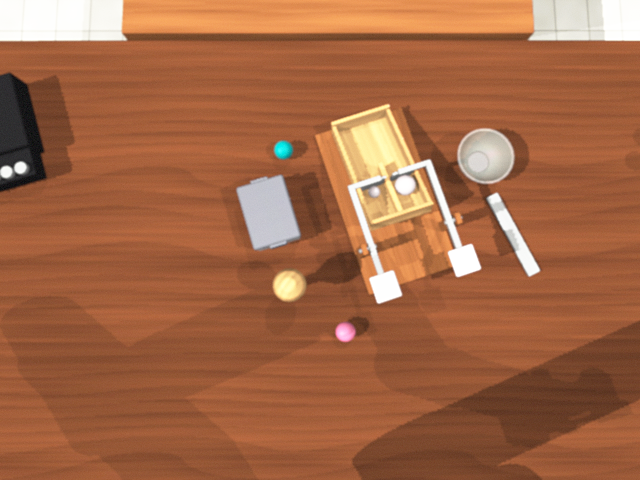

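The scene view shows the large bead at about (205,268). In the top view the large white bead is at (405,184) and the small one at (375,191). The paddles are at (464,260) and (385,287). Next I'll measure these positions and look at a close crop.

```bash
cat > h.py <<'E'
import numpy as np,cv2
def plane(m,u,v,z):
    T=m["cam_to_world"];r=T[:3,:3]@np.array([(u-m["cx"])/m["fx"],(v-m["cy"])/m["fy"],1]);o=T[:3,3]
    return o+r*(z-o[2])/r[2]
def pix(m,P):
    T=np.linalg.inv(m["cam_to_world"]);c=T[:3,:3]@P+T[:3,3]
    return m["fx"]*c[0]/c[2]+m["cx"],m["fy"]*c[1]/c[2]+m["cy"]
E
python3 - <<'E'
from plant import ctrl
from h import *
p=cv2.imread("pics/top0.png");d=np.load("pics/top0.npy");m=ctrl.camera_model("top")
hsv=cv2.cvtColor(p,cv2.COLOR_BGR2HSV)
w=((hsv[...,1]<40)&(hsv[...,2]>190)).astype(np.uint8)
def sq(u0,v0,z):
    mk=np.zeros_like(w);mk[v0-24:v0+24,u0-24:u0+24]=w[v0-24:v0+24,u0-24:u0+24]
    mk=cv2.morphologyEx(mk,cv2.MORPH_OPEN,np.ones((13,13)))
    c=max(cv2.findContours(mk,0,2)[0],key=cv2.contourArea);r=cv2.minAreaRect(c)
    print(r, plane(m,*r[0],z), "depth",np.median(d[v0-4:v0+4,u0-4:u0+4]))
    return plane(m,*r[0],z)
A=sq(464,260,.1055);B=sq(385,287,.1055)
v=(B-A)[:2];print("dist",np.linalg.norm(v)); y=v/np.linalg.norm(v);x=np.array([y[1],-y[0]])
yaw=np.degrees(np.arctan2(x[1],x[0]));mid=(A+B)[:2]/2;org=mid+.146*x
print("yaw",yaw,"org",org)
for n,q in (("L",(405,184)),("S",(375,191))):
    P=plane(m,*q,.055)[:2]-org;print(n,P@x,P@y)
for X,Y,Z in [(22,26,60),(142,0,20),(-146,66,105.5),(-146,-66,105.5),(155,85,0),(155,-85,0)]:
    W=np.r_[org+X/1e3*x+Y/1e3*y,Z/1e3];print((X,Y,Z),W,"top",pix(m,W),"scene",pix(ctrl.camera_model("scene"),W))
# other things
for n,q,z in (("egg",(289,285),.09),("pink",(345,332),.017),("gauge",(514,234),.006),("bowl",(486,156),.045),("box",(269,212),.052)):print(n,plane(m,*q,z))
cv2.imwrite("pics/crop_t.png",cv2.resize(p[90:310,300:520],(600,600),interpolation=cv2.INTER_CUBIC))
s=cv2.imread("pics/scene0.png");cv2.imwrite("pics/crop_s.png",cv2.resize(s[165:315,140:290],(600,600),interpolation=cv2.INTER_CUBIC))
E
```

```text
((464.0, 259.5), (27.0, 26.0), 90.0) [ 0.52012229 -0.20398364  0.1055    ] depth 0.7047738
((385.5, 286.0), (26.0, 25.0), 90.0) [ 0.47914911 -0.07911227  0.1055    ] depth 0.6988648
dist 0.13142168705938767
yaw 18.165860306420587 org [ 0.63835876 -0.09602971]
L 0.006026903711784196 -0.031146043303622212
S 0.010714928154370081 0.021946803455339853
(22, 26, 60) [ 0.65115625 -0.06446669  0.06      ] top (np.float64(370.9578646625619), np.float64(184.9415814390414)) scene (np.float64(239.3436586192709), np.float64(280.04110759012053))
(142, 0, 20) [ 0.7732812  -0.05175853  0.02      ] top (np.float64(360.3570791470332), np.float64(124.4100336301788)) scene (np.float64(229.3461775741406), np.float64(365.7734007350135))
(-146, 66, 105.5) [ 0.47905896 -0.07883753  0.1055    ] top (np.float64(385.3259156019432), np.float64(286.0587673445669)) scene (np.float64(254.57726603887892), np.float64(177.8980731159081))
(-146, -66, 105.5) [ 0.52021244 -0.20425838  0.1055    ] top (np.float64(464.17136071920527), np.float64(259.4421521138988)) scene (np.float64(175.47849259847092), np.float64(186.49756882015143))
(155, 85, 0) [0.7591329  0.03305789 0.        ] top (np.float64(314.06155815934966), np.float64(135.7250872119667)) scene (np.float64(288.23215657824244), np.float64(371.0282106395772))
(155, -85, 0) [ 0.8121336  -0.12846897  0.        ] top (np.float64(399.8123298073325), np.float64(108.25965530549755)) scene (np.float64(174.23289375392076), np.float64(386.86205406804197))
egg [0.48157047 0.07293106 0.09      ]
pink [ 0.40013399 -0.01997316  0.017     ]
gauge [ 0.57222362 -0.32923093  0.006     ]
bowl [ 0.70593184 -0.26968305  0.045     ]
box [0.60634736 0.11006989 0.052     ]
```

View pics/crop_t.png

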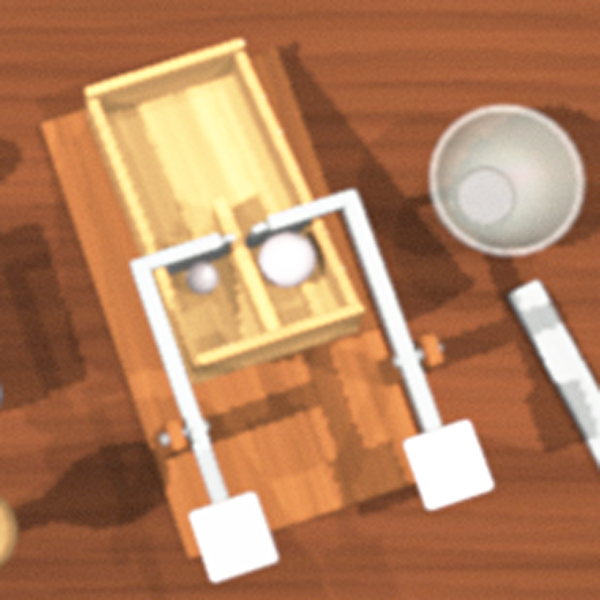

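View pics/crop_s.png

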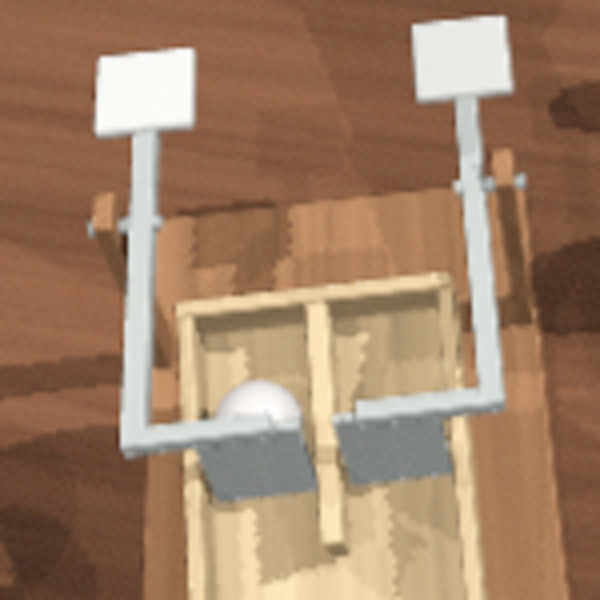

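Candidates for the large bead:
- The white ball at top (405,184) / scene (205,268) is in the right lane, at dispenser y≈-31. It is clearly the larger of the two.
- The small white ball at top (375,191) is in the left lane.
- The pink ball at (345,332) and the turquoise ball at (283,150) are loose decoys.

The close crop confirms that the large bead is in the right lane. The right paddle is at top (464,260), which is world (0.520, -0.204). I'll shut the fingers and move above it.

>>> apply_moves(
  motion=[
    [[2,2.5,0],0],
    [[5,6.5,0],0],
    [[8,10.5,0],0],
    [[11,14.5,0],0],
    [[14,18.5,0],0],
    [[17,22.5,0],0],
    [[20,26.5,0],0],
    [[23,30.5,0],0],
    [[26,34.5,0],0],
    [[29,38.5,0],1],
  ],
  hand=0,
)

```text
clock: 1.1
tool_pos: [0.4881, -0.2585, 0.2265]
orientation: [-180.0, -0.0, 108.0]
force: [1.2, -1.3, 0.4]
opening: 0.0131
```

>>> apply_moves(
  motion=[
    [[1.5,2.5,0],0],
    [[2.5,4.5,0],0],
    [[2.9,5.3,0],0],
    [[2.9,5.4,-2],0],
    [[2.9,5.4,-5],0],
    [[2.9,5.4,-7],0],
    [[2.9,5.4,-8],0],
    [[2.9,5.4,-8],0],
    [[2.9,5.4,-8],0],
  ],
)

```text
clock: 2.0
tool_pos: [0.5168, -0.2069, 0.1473]
orientation: [180.0, 0.0, 108.0]
force: [0.4, -0.3, 0.2]
opening: 0.0005
```

Run:
```python
from plant import ctrl
import cv2,numpy as np
o=ctrl.get_obs();print({k:o[k] for k in("clock","tool_pos","orientation","force","opening")})
a,_=ctrl.snapshot("scene");b,_=ctrl.snapshot("top");w,_=ctrl.snapshot("wrist")
cv2.imwrite("pics/s1.png",np.hstack([cv2.resize(a[130:330,90:290],(400,400)),cv2.resize(b[100:340,330:570],(400,400))]))
cv2.imwrite("pics/w1.png",w)
```

```text
{'clock': 2.0, 'tool_pos': array([ 0.51676149, -0.2069053 ,  0.14728387]), 'orientation': array([1.79974659e+02, 3.27988724e-02, 1.07997499e+02]), 'force': array([ 0.41461159, -0.28455866,  0.17395966]), 'opening': 0.0004860290352691511}
```

View pics/s1.png

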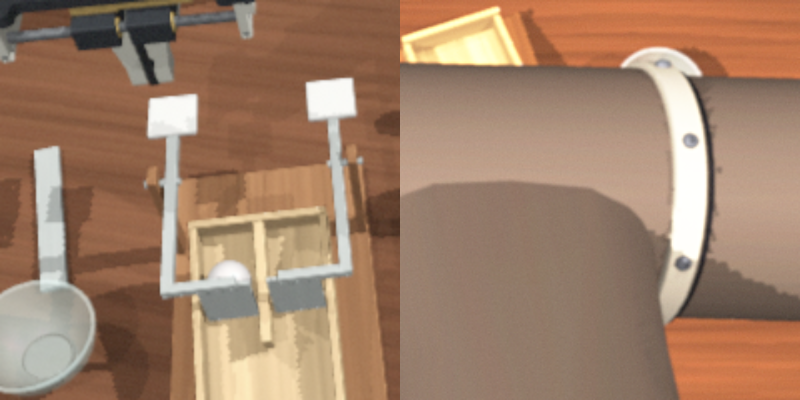

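View pics/w1.png

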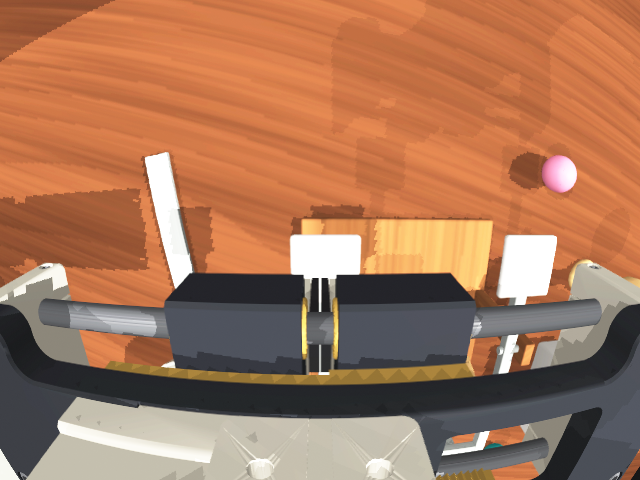

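The scene crop shows the fingertips (crop 150,80) above the right paddle (172,117). The wrist view shows the paddle at (326,255), centred behind the fingers. I'll descend in stages and watch the force.

>>> apply_moves(
  motion=[
    [[0,0.1,-1],0],
    [[0,0.1,-2.5],0],
    [[0,0.1,-3.5],0],
    [[0,0.1,-4.2],0],
    [[0,0.1,-4.7],0],
    [[0,0.1,-5],0],
    [[0,0.1,-5],0],
  ],
)

```text
clock: 2.85
tool_pos: [0.5162, -0.2055, 0.0963]
orientation: [-180.0, -0.0, 108.0]
force: [-1.2, 0.0, 1.3]
opening: 0.0004
```

Run:
```python
from plant import ctrl
import cv2,numpy as np
o=ctrl.get_obs();print({k:o[k] for k in("clock","tool_pos","orientation","force","opening")})
a,_=ctrl.snapshot("scene")
cv2.imwrite("pics/s2.png",cv2.resize(a[130:330,90:290],(600,600)))
```

```text
{'clock': 2.85, 'tool_pos': array([ 0.51617109, -0.205507  ,  0.09630474]), 'orientation': array([-1.79971009e+02, -1.12081854e-02,  1.08000448e+02]), 'force': array([-1.21513703,  0.02698481,  1.27336685]), 'opening': 0.00038128647518535455}
```

View pics/s2.png

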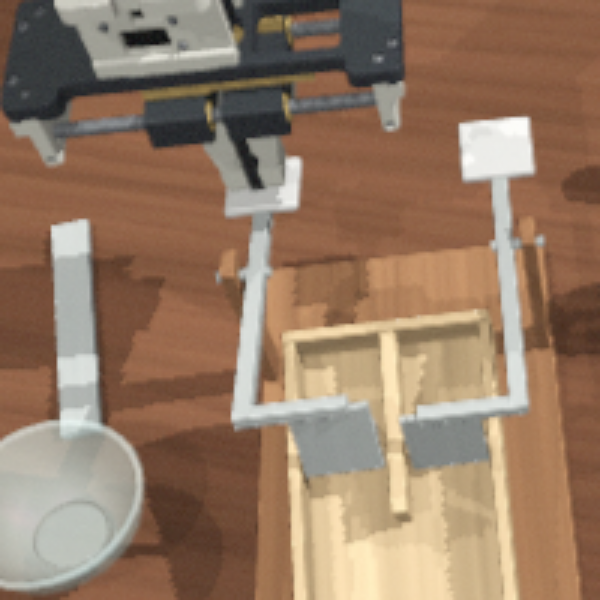

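The fingers are pressing the right paddle (crop 265,190). Its gate (340,435) is partly raised and the left lever hasn't moved. I'll press on to near the stop and hold.

>>> apply_moves(
  motion=[
    [[0,0,-0.6],0],
    [[0,0,-1.2],0],
    [[0,0,-1.7],0],
    [[0,0,-1.8],0],
    [[0,0,-1.8],0],
    [[0,0,-1.8],0],
    [[0,0,-1.8],0],
    [[0,0,-1.8],0],
    [[0,0,-1.8],0],
    [[0,0,-1.8],0],
  ],
)

```text
clock: 3.9
tool_pos: [0.5165, -0.2055, 0.0787]
orientation: [180.0, 0.0, 108.0]
force: [1.5, -0.5, 4.1]
opening: 0.0003
```

Run:
```python
from plant import ctrl
import cv2,numpy as np
o=ctrl.get_obs();print({k:o[k] for k in("clock","tool_pos","orientation","force","opening")})
a,_=ctrl.snapshot("scene")
cv2.imwrite("pics/s3.png",cv2.resize(a[150:400,90:340],(600,600)))
```

```text
{'clock': 3.9, 'tool_pos': array([ 0.5164899 , -0.20552563,  0.07867273]), 'orientation': array([1.79989220e+02, 8.69163685e-03, 1.08007514e+02]), 'force': array([ 1.46370572, -0.47063697,  4.14892473]), 'opening': 0.0003107905460414548}
```

View pics/s3.png

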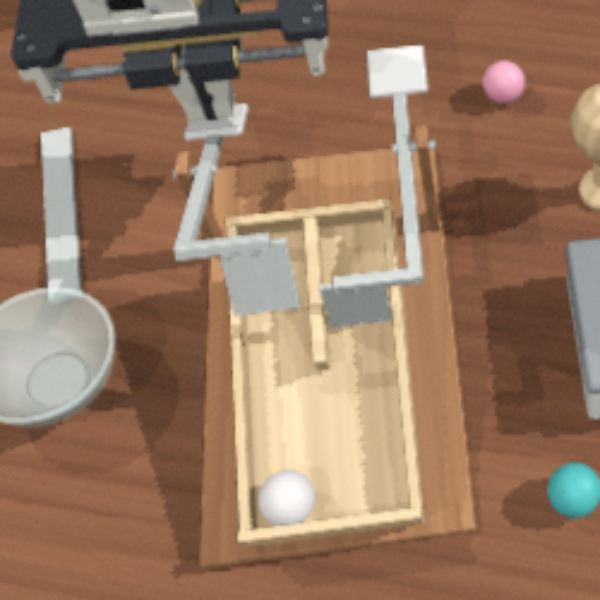

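The large bead is in the tray at (287,497), against the end wall, and the gate is still up. The left gate is shut. Now I'll release by rising straight up.

>>> apply_moves(
  motion=[
    [[0,0,0],0],
    [[0,0,0.6],0],
    [[0,0,1.5],0],
    [[0,0,2.5],0],
    [[0,0,4],0],
    [[0,0,7],0],
    [[0,0,11],0],
    [[0,0,14],0],
    [[0,0,15],0],
    [[0,0,15],0],
  ],
)

```text
clock: 4.95
tool_pos: [0.5172, -0.2053, 0.2306]
orientation: [179.8, 0.1, 108.0]
force: [1.0, 0.5, -0.9]
opening: 0.0005
```

>>> apply_moves(
  motion=[
    [[-2,-3,0],0],
    [[-5,-7,0],0],
    [[-8,-11,0],0],
    [[-11,-15,0],0],
    [[-14,-19,0],0],
    [[-17,-23,0],0],
    [[-20,-27,0],0],
    [[-22,-30,0],0],
    [[-23,-31,0],0],
    [[-23,-31,0],0],
  ],
)

```text
clock: 5.95
tool_pos: [0.2846, -0.5159, 0.2266]
orientation: [-179.9, -0.2, 107.8]
force: [-0.4, 0.4, 0.9]
opening: 0.0004
```

Run:
```python
from plant import ctrl
from h import *
import time
o=ctrl.get_obs();print({k:o[k] for k in("clock","tool_pos","force","opening")})
a,_=ctrl.snapshot("scene");b,_=ctrl.snapshot("top")
cv2.imwrite("pics/s4.png",np.hstack([cv2.resize(a[150:400,90:340],(400,400)),cv2.resize(b[80:330,300:550],(400,400))]))
b0=cv2.imread("pics/top0.png");m=ctrl.camera_model("top")
df=cv2.absdiff(b,b0).max(2);cv2.imwrite("pics/d4.png",df)
R=np.array([np.cos(np.radians(18.17)),np.sin(np.radians(18.17))]);Y=np.array([-R[1],R[0]]);org=np.array([.63836,-.09603])
hsv=cv2.cvtColor(b,cv2.COLOR_BGR2HSV);w=((hsv[...,1]<45)&(hsv[...,2]>150)).astype(np.uint8)
n,l,s,c=cv2.connectedComponentsWithStats(w)
for i in range(1,n):
    if s[i,4]>30:
        P=plane(m,*c[i],.045)[:2]-org;print(c[i].round(1),s[i,4],"disp",(P@R).round(4),(P@Y).round(4))
```

```text
{'clock': 5.95, 'tool_pos': array([ 0.28458953, -0.51586051,  0.22660153]), 'force': array([-0.35307109,  0.36329699,  0.876295  ]), 'opening': 0.0004185222157789911}
[60.4 19.8] 4972 disp 0.4886 0.4564
[586.4  19.7] 4300 disp 0.1914 -0.451
[377.4 122.3] 281 disp 0.128 -0.0248
[486.4 156.7] 2265 disp 0.0087 -0.1863
[448.2 224.4] 1624 disp -0.083 -0.0808
[ 20.  167.4] 127 disp 0.2464 0.5928
[  5.8 171.5] 127 disp 0.2471 0.6178
[267.3 211.6] 3167 disp 0.0368 0.2087
[375.1 250.6] 1503 disp -0.0859 0.0541
[373.8 191.2] 94 disp 0.0127 0.0222
[513.4 234.9] 1159 disp -0.1357 -0.1815
```

View pics/s4.png

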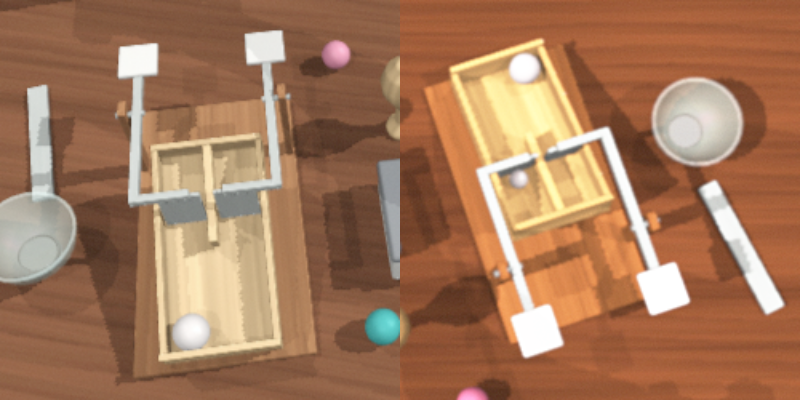

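View pics/d4.png

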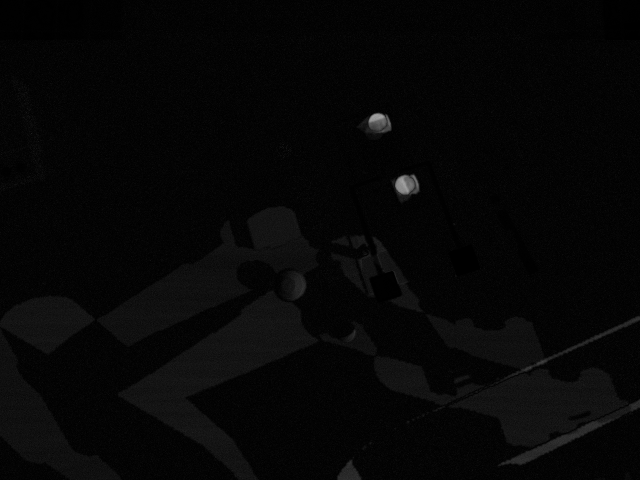

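Only the large bead has changed place, from (405,184) to (377,122). The other differences are arm shadows. Both gates are shut, so I'll hand the job in.

```bash
python3 -c "
from plant import ctrl
print(ctrl.close_job())"
```

```text
the job is handed in; nothing more can be done
None
```

I pressed the right paddle, the large bead's lane, almost to its stop with the shut fingers, at about 4 N. I held it until the bead had rolled into the catch tray, then let the gate drop shut and backed the arm off. The job was handed in at about 6 s; it gives no verdict.

**Last checks:** the final pictures show these results:
- **Large bead:** it lies against the tray's end wall, at dispenser x ≈ 0.128 m and y ≈ -0.025 m. I judged it at rest from where it lies, since I didn't compare two later pictures.
- **Small bead:** it is still behind its shut gate in the left lane.
- **Levers and gates:** both levers are back up and both gates are shut.
- **Bystanders:** comparing the top view before and after shows only the large bead moved; the rest is the arm's shadow. The egg and the box lie partly in that shadow, but show no shift.

No check failed or disagreed.

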